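# Check in an instrument cassette and hold it over the code reader

### The arm

A 7-joint arm with a two-finger parallel gripper is mounted at the origin on the work surface. World frame = base frame: x ahead of the robot, y to its left, z up, the work surface at z = 0. Lengths are in mm, angles in rad, forces in N, time in s.
With the tool pointing down it reaches from about 400 to 875 mm from the base axis. Payload 4.4 kg.
Tool frame: the origin (TCP) lies between the finger pads; the fingertips stand ctrl.tcp_to_tips ahead of it and the grasp point (between the pads) lies 8 mm behind it (ctrl.tcp_to_tips is the distance from the TCP to the fingertips, in mm); z points along the fingers, y is the direction in which the jaws open and shut (so a half turn about z gives the same grasp; the last joint's range is limited). The gripper opens to 85 mm and grips with 20 to 120 N. Pads are 22 mm wide; open, the fingers measure 114 mm over their backs; the gripper's body (76 mm by 85 mm) begins 54 mm behind the grasp point. The pads swing forward as they close: fully open they stand 13 mm farther back than shut.
Start: joints at [1.123, 0.628, 0.038, 1.517, -0.027, 0.996, -0.02], TCP at [242.213, -603.2, 213.213] pointing down, gripper open.
Joint ranges: [-3.06, 3.06], [-0.37, 2.12], [-1.25, 1.32], [0.18, 2.47], [-1.1, 4.24], [0.23, 1.98], [-2.94, 2.94]. Speed limits (rad/s): [2.57, 2.57, 3.14, 3.14, 3.14, 3.14, 3.14].

### API

Orientations are given as [roll, pitch, yaw] about the fixed x, y, z axes, in that order (R = Rz(yaw) Ry(pitch) Rx(roll)).
In Python, from cell import ctrl gives the robot as it stands.
- The arm moves only by the tool send_rows, never from a script. Its argument "rows" is a list of rows, each an object of numbers: "x", "y", "z": the shift along the world's x, y, z in cm; "roll": the turn about the world's z in degrees; "claw": the closure, from 0 (fully open) to 1 (shut). A call has 1 to 5 rows; each row is the pose to reach, as a shift and turn from the pose commanded when the call began; what a row does not reach only later rows make up. A row lasts 1/12 s, in which the tool goes at most 41.7 mm and 7.16 degrees, less where a joint would pass 70% of its speed; a pose out of reach is approached as far as the arm can. A call with a gripper value outside its range is refused whole. The fingers move at their own pace and stop on an object; the grip force is fixed at half the most. Time passes only in rows, so rows that repeat a pose let the fingers close. It gives the time, the measured TCP pose, the force and the opening at its end, in the units of the state.
- ctrl.read_state(): the state, without advancing time (a new reading comes with each control period).
- ctrl.get_image(name): name is "scene" or "top" or "wrist"; returns (picture, depth): 400x640x3 uint8, blue, green, red; 400x640 float32, mm along the optical axis (not along the pixel's ray), 0 where there is no reading.
- ctrl.get_calibration(name): a dict with "intrinsics" (3x3 intrinsics, pixels), "T" (4x4, takes a point from camera to world coordinates). Camera axes: x right, y down, z forward; pixel columns grow to the right and rows downward; lengths in mm; the calibration is good to about 2 mm. A picture is of the moment at which its call begins: read the wrist's pose just before it. get_calibration takes no time and is no camera call; for the wrist camera it gives the pose at the moment of the call.
- ctrl.finish_job(): hands the job in, once; it reports no verdict.
Trained networks look in the newest picture that a camera, given by its name, has taken for a name from the list of things; names that differ only in an ending like _2 or _b are one class to them, and where a whole thing is asked for, a point or a joint stands for the part that bears it (a point fixed in the world has none). Each returns a list of dicts, best first, with "confidence" (0 to 1); they miss things now and then, are a little off and sometimes report something else, mostly with a low value. They report only what shows in the picture. A call takes as long as a camera call. They do not tell look-alikes from the thing itself.
- ctrl.recognise(camera, query): "uv" ([column, row] in pixels, amid what is visible of it).
- ctrl.regions_of(camera, query): "region" (400x640 bool, what is visible of it) and "uv" ([column, row] in pixels, amid what is visible of it).
- ctrl.place_of(camera, query): "uv" ([column, row] in pixels: a listed point, or the origin of a listed thing).
The state is a dict: "clock": time; "qpos": joint angles; "qd": joint speeds; "tau": joint torques, N m; "eef_pos": TCP position; "tool_rot": TCP orientation; "force": force on the tool from outside, world axes, zero at the start; "torque": the same for the moment, N m; "width": finger opening in mm.
Only numpy, scipy, OpenCV 4.12 (cv2) and the standard library are available. Lean on these libraries where they do the work, as an engineer would, in place of code of your own. Each camera call takes 0.05 s, during which the arm holds its last target. There are 200 camera calls.

### The job

Register the steel instrument cassette on the white check-in plate it lies on: its long side and one end fully home against the three red stop pins, flat and square. Then grip it, lift it over the splash screen's blue top edge without touching the screen, and bring it to the code reader without ever touching the reader, to hover level about 15 mm above the black glass window, centred on it and with its long side along the window's long side. Finish while still holding it there, motionless in the gripper, and leave the two blue bowls and the bottle where they stand.

Things in the scene. Friction and masses are not known exactly. Their poses are not given: they have to be found in the camera images.
- cassette: Loose closed stainless steel box, 40 mm along its x, 120 mm along its y (long side), 28 mm tall, 0.2 to 0.42 kg, black slots in the lid. Origin: centre of its underside. Either way round is the same. Starts flat on the check-in plate, short of home by 49 to 84 mm in the station's x and 34 to 84 mm in y, turned up to 0.35 rad. Slides when pushed; grip it across its width at mid-length.
- station: Fixed white plate, 180 mm along x, 240 along y, 4 thick; origin: centre of its underside. Turned up to 0.25 rad; left or right of the screen. Red stop pins, 12 mm diameter, 18 mm above the plate: back pins at (x, y) = (60, -11) and (60, 79) mm meet the long side (78 mm gap for a finger), end pin at (34, 100) meets the short end: push in +x, then in +y.
- home (a point): Point on the check-in plate's upper face (4 mm above the table) where the centre of the cassette's underside is when it is fully home against all three pins; axes as the station's, and the cassette's long side then lies along y. In station coordinates (34, 34, 4) mm.
- screen: Fixed low splash screen standing between the station and the reader: a clear upright panel 300 mm long along its x and 6 mm thick along its y, with a blue bar 10 mm thick along the top, white end posts and feet 50 mm wide. Top edge 110 mm above the table. Origin: under its middle, at table level.
- reader: Fixed white contactless code reader, 110 mm along its x, 170 mm along its y, 40 mm tall. Origin: centre of its underside. Turned up to 0.5 rad. Stands on the other side of the screen from the station, left or right.
- window (a point): Centre of the reader's black glass window, on its upper surface, 40 mm above the table; the glass is 50 mm along x and 130 mm (long side) along y; z up. The cassette's underside is to hover about 15 mm above this point.
- bowl_a: Bystander: loose blue plastic bowl, light in weight, 84 mm across, 42 mm tall, origin under its centre. Leave it alone.
- bowl_b: Bystander: a second bowl, the same. Leave it alone.
- bottle: Bystander: loose white bottle with a blue cap, 52 mm across, 100 mm tall, origin under its centre. Leave it alone.
Not all that is in view belongs to the job. There is more than one size of the cassette; the job needs the largest. Leave any green look-alike of the reader alone.

How it is judged:
By the outcome, as a careful person would: the job done as asked, in the order asked, and still so for the second after the job is handed in, while the arm keeps its last pose, push and grip.
It also fails if it takes over 72 s, if anything falls off the work surface, if the arm or the gripper's body presses on something with over 40 N, if the wrist force passes 120 N, or if a joint passes its speed limit or range.

## Working session

There is one attempt and no reset: what is moved stays moved. The work goes in short steps, Python scripts to look and compute and a tool call to move; the robot and the scene stay as the last step left them, time stands still between calls to the robot, and variables do not carry over. Pictures are saved under pics/ and viewed, on a budget of 10 in all, crops included, one or two more only if the job needs it, and the job is handed in when it is done.

Besides the shell and the picture viewer there is one more tool, called after "Request:" as name(argument=value, ...) on one line, values as JSON. send_rows: Moves the arm, as the interface text tells. Its arguments: {"type":"object","properties":{"rows":{"type":"array"}},"required":["rows"]}

```bash
mkdir -p pics; ls
cat > h.py <<'E'
from cell import ctrl
import numpy as np, cv2
def cam(n):
    c=ctrl.get_calibration(n); return np.array(c["intrinsics"]),np.array(c["T"])
def ray(n,uv,z):
    K,T=cam(n); d=T[:3,:3]@np.linalg.solve(K,[uv[0],uv[1],1]); return T[:3,3]+d*(z-T[2,3])/d[2]
def cloud(n,depth,K=None,T=None):
    if K is None: K,T=cam(n)
    v,u=np.mgrid[:400,:640]; p=np.stack([(u-K[0,2])/K[0,0]*depth,(v-K[1,2])/K[1,1]*depth,depth],-1)
    return p@T[:3,:3].T+T[:3,3]
E
python3 - <<'E'
from h import *
s=ctrl.read_state(); print(s, ctrl.tcp_to_tips)
ims=[]
for n in("top","scene"):
    im,d=ctrl.get_image(n); np.savez(f"{n}.npz",im=im,d=d); cv2.imwrite(f"pics/{n}0.png",im)
    K,T=cam(n); print(n,K[0,0],T.round(2).tolist())
    for q in("cassette","station","home","screen","reader","window","bowl_a","bottle"):
        print(q,[(np.round(r["uv"]).tolist(),round(r["confidence"],2)) for r in ctrl.place_of(n,q)])
E
```

```text
pics
{'clock': 0.0, 'qpos': array([ 1.12322704,  0.62935471,  0.03845092,  1.51840216, -0.02700705,
        0.99633241, -0.02001668]), 'qd': array([-0.00068126,  0.00118107, -0.00046904,  0.0012818 ,  0.00168597,
        0.00057105, -0.00156821]), 'tau': array([-3.92328354e-05, -5.63405156e+01,  1.22631211e+00, -1.93449068e+01,
        1.09521937e-02,  1.06411308e-02, -1.15941015e-05]), 'eef_pos': array([ 241.9300524 , -602.55245305,  212.27283304]), 'tool_rot': array([-3.13961448e+00,  2.69747088e-05,  3.81740777e-01]), 'force': array([ 0.3165384 , -0.24768662, -0.51817817]), 'torque': array([-0.00236928,  0.07308935,  0.00459194]), 'width': 85.50627061537064} 11.0
top 464.503415479698 [[0.01, -0.99, 0.13, 396.5], [-1.0, -0.01, 0.02, -93.22], [-0.02, -0.13, -0.99, 1217.43], [0.0, 0.0, 0.0, 1.0]]
cassette [([407.0, 209.0], 0.98), ([375.0, 269.0], 0.67), ([476.0, 232.0], 0.65)]
station [([391.0, 204.0], 0.96)]
home [([377.0, 184.0], 0.88)]
screen [([283.0, 194.0], 0.98)]
reader [([173.0, 280.0], 0.77), ([186.0, 194.0], 0.75)]
window [([164.0, 280.0], 0.97), ([171.0, 196.0], 0.92)]
bowl_a [([237.0, 120.0], 0.73), ([353.0, 121.0], 0.65)]
bottle [([291.0, 104.0], 0.92)]
scene 504.9669014988453 [[0.4, 0.67, -0.63, 1333.6], [0.92, -0.3, 0.27, -438.84], [-0.0, -0.68, -0.73, 957.33], [0.0, 0.0, 0.0, 1.0]]
cassette [([153.0, 240.0], 0.96), ([228.0, 232.0], 0.75)]
station [([252.0, 238.0], 0.88)]
home [([269.0, 238.0], 0.59)]
screen [([360.0, 202.0], 0.71), ([324.0, 289.0], 0.43)]
reader [([411.0, 125.0], 0.89), ([441.0, 168.0], 0.68), ([444.0, 160.0], 0.19), ([360.0, 204.0], 0.15)]
window [([412.0, 113.0], 0.87), ([446.0, 161.0], 0.66)]
bowl_a [([450.0, 239.0], 0.9), ([322.0, 290.0], 0.72), ([399.0, 280.0], 0.5)]
bottle [([397.0, 276.0], 0.75), ([228.0, 233.0], 0.25)]
```

View pics/top0.png

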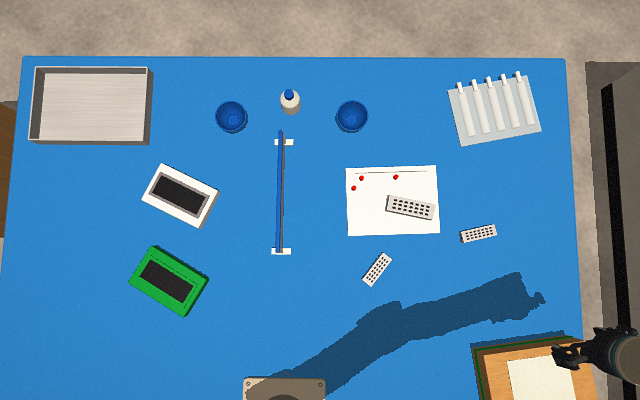

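View pics/scene0.png

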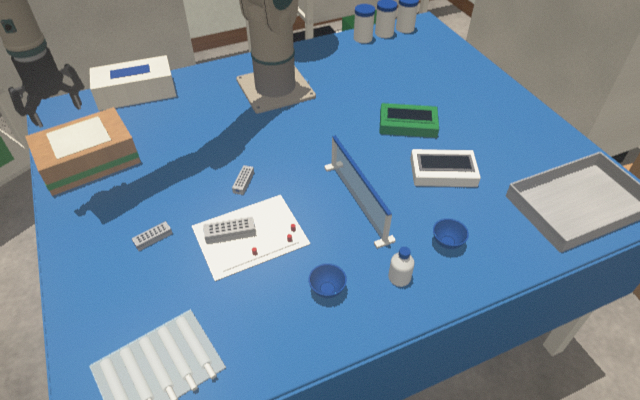

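The top view shows three cassettes: (411,207), (377,270) and (478,233). The one on the plate at (411,207) is the largest. The reader is the white one at (180,195); the green look-alike is at (168,281). The pins are at (395,177), (361,178) and (353,188). Next I'll measure and confirm in a crop.

```bash
cat > m.py <<'E'
from h import *
def rect(P):
    (c,(w,h),a)=cv2.minAreaRect(np.float32(P)); 
    if w>h: w,h,a=h,w,a-90   # h long side; a = dir of w
    return np.round(c,1),round(w,1),round(h,1),round(a,1)
def proj(n,m,z,big=True):
    """ mask -> world xy at plane z"""
    v,u=np.nonzero(m); K,T=cam(n)
    d=np.stack([(u-K[0,2])/K[0,0],(v-K[1,2])/K[1,1],np.ones(len(u))],-1)@T[:3,:3].T
    return (T[:3,3]+d*((z-T[2,3])/d[:,2:]))[:,:2]
E
python3 - <<'E'
from m import *
for n in("top","scene"):
    ctrl.get_image(n)
    z=np.load(f"{n}.npz"); im,d=z["im"],z["d"]; P=cloud(n,d)
    for q in("cassette","station","reader","screen","bowl_a","bottle"):
        for r in ctrl.regions_of(n,q):
            m=r["region"]; Z=P[...,2][m]; h={"cassette":32,"station":4,"reader":40,"screen":110,"bowl_a":42,"bottle":100}[q]
            mm=m&(abs(P[...,2]-h)<9)
            if mm.sum()<20: mm=m
            print(n,q,np.round(r["uv"]),round(r["confidence"],2),m.sum(),"z90",Z[Z!=0].size and np.percentile(Z,90).round(),rect(proj(n,mm,h)))
    hsv=cv2.cvtColor(im,cv2.COLOR_BGR2HSV)
    red=((hsv[...,0]<8)|(hsv[...,0]>172))&(hsv[...,1]>150)&(hsv[...,2]>90)
    k,l,st,c=cv2.connectedComponentsWithStats(red.astype(np.uint8))
    for i in range(1,k):
        if st[i,4]>5: print("red",c[i].round(1),st[i,4],ray(n,c[i],18)[:2].round(1))
    # black window
    for r in ctrl.place_of(n,"window"): print("win",r["uv"],ray(n,r["uv"],40)[:2].round(1))
    blk=(hsv[...,2]<60)&(abs(P[...,2]-40)<12)
    k,l,st,c=cv2.connectedComponentsWithStats(blk.astype(np.uint8))
    for i in range(1,k):
        if st[i,4]>150: print("blk",c[i].round(),st[i,4],rect(proj(n,l==i,40)))
    if n=="top": cv2.imwrite("pics/crop.png",cv2.resize(im[140:300,340:500],None,fx=3.7,fy=3.7,interpolation=cv2.INTER_CUBIC))
E
```

```text
top cassette [478. 234.] 0.96 423 z90 25.0 (array([ 467.8, -488.3]), 27.5, 87.7, 15.2)
top cassette [410. 207.] 0.81 853 z90 35.0 (array([ 532.9, -316.4]), 41.2, 120.6, -10.9)
top cassette [373. 268.] 0.57 475 z90 24.0 (array([ 374.6, -229.9]), 28.8, 85.3, 52.4)
top station [388. 200.] 0.57 5279 z90 8.0 (array([ 554.4, -273.6]), 179.9, 239.8, 2.4)
top reader [166. 281.] 0.9 3081 z90 43.0 (array([340.2, 295.7]), 109.3, 169.1, -29.9)
top reader [181. 194.] 0.74 2767 z90 42.0 (array([557.8, 276.7]), 108.6, 169.6, -25.7)
top screen [282. 195.] 0.74 1140 z90 112.0 (array([560.9,  14.3]), 10.5, 295.3, 89.8)
top bowl_a [354. 116.] 0.94 806 z90 43.0 (array([ 772.2, -167.9]), 80.9, 81.1, -89.7)
top bowl_a [229. 116.] 0.91 736 z90 42.0 (array([768.6, 153.2]), 79.0, 79.1, -88.2)
top bottle [287. 100.] 0.77 427 z90 101.0 (array([806.9,  -4. ]), 22.6, 26.1, -89.0)
top bottle [384. 198.] 0.54 5511 z90 8.0 (array([ 542.4, -260.4]), 169.0, 223.7, 2.7)
red [395.5 176.3] 18 [ 614.6 -281.8]
red [360.9 177.8] 18 [ 610.  -191.6]
red [353.5 187.5] 16 [ 584.1 -172.2]
win [179.9, 194.2] [559.2 275.2]
win [1
[... 370 characters left out ...]
05 z90 21.0 (array([ 491.5, -492.2]), 48.6, 91.8, 13.4)
scene station [257. 242.] 0.67 4830 z90 5.0 (array([ 559.1, -276.2]), 185.6, 241.1, 2.8)
scene reader [412. 121.] 0.9 1786 z90 39.0 (array([350.5, 289.2]), 111.7, 167.9, -30.4)
scene screen [362. 192.] 0.69 2390 z90 108.0 (array([569.9,   9. ]), 13.6, 301.9, 90.0)
scene bowl_a [454. 231.] 0.72 859 z90 40.0 (array([771.9, 147.3]), 79.7, 84.8, 23.5)
scene bowl_a [325. 279.] 0.56 1090 z90 40.0 (array([ 775.9, -169.2]), 80.4, 82.4, 66.1)
scene bowl_a [444. 166.] 0.52 2307 z90 39.0 (array([567.9, 268.6]), 109.0, 166.1, -23.9)
scene bottle [398. 270.] 0.74 746 z90 96.0 (array([815.5, -10.2]), 21.1, 27.4, 59.9)
win [408.0, 114.5] [342.8 290.6]
```

View pics/crop.png

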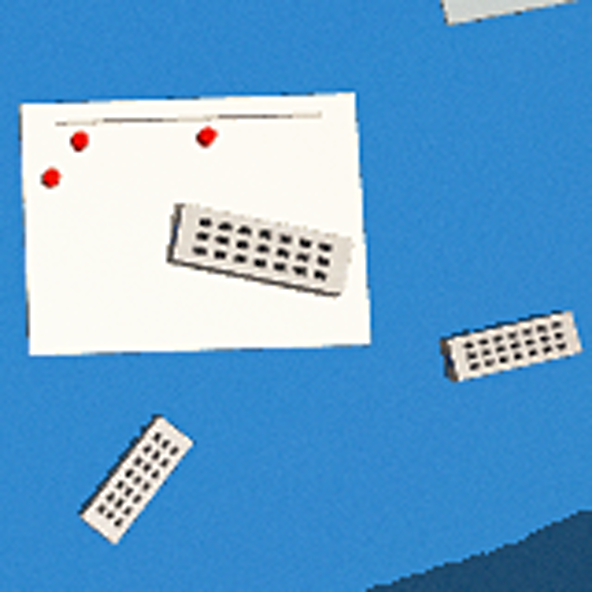

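The crop confirms it: the cassette on the plate (41×121 mm measured) is the largest, and the other two are about 87 mm long. I'll move above it.

Request:
send_rows(rows=[{"x":29,"y":28.5,"z":0,"roll":57},{"x":29,"y":28.5,"z":0,"roll":57},{"x":29,"y":28.5,"z":0,"roll":57},{"x":29,"y":28.5,"z":0,"roll":57},{"x":29,"y":28.5,"z":0,"roll":57}])

```text
$.rows[0]: bad value
```

Request:
send_rows(rows=[{"x":2.8,"y":2.8,"z":0.0,"roll":6.0,"claw":0.0},{"x":5.6,"y":5.6,"z":0.0,"roll":12.0,"claw":0.0},{"x":8.4,"y":8.4,"z":0.0,"roll":18.0,"claw":0.0},{"x":11.2,"y":11.2,"z":0.0,"roll":24.0,"claw":0.0},{"x":14.0,"y":14.0,"z":0.0,"roll":30.0,"claw":0.0}])

```text
clock: 2.12
eef_pos: [383.3, -461.8, 213.4]
tool_rot: [3.141, 0.0, 0.91]
force: [0.6, 0.0, 0.9]
width: 85.4
```

Request:
send_rows(rows=[{"x":14.8,"y":14.5,"z":0,"roll":27,"claw":0},{"x":14.8,"y":14.5,"z":0,"roll":27,"claw":0},{"x":14.8,"y":14.5,"z":0,"roll":27,"claw":0},{"x":14.8,"y":14.5,"z":0,"roll":27,"claw":0},{"x":14.8,"y":14.5,"z":0,"roll":27,"claw":0}])

```text
clock: 2.53
eef_pos: [531.5, -316.6, 213.4]
tool_rot: [3.141, -0.0, 1.381]
force: [1.1, -0.1, -0.2]
width: 85.5
```

Request:
send_rows(rows=[{"x":0,"y":0,"z":0,"roll":0,"claw":0},{"x":0,"y":0,"z":0,"roll":0,"claw":0}])

```text
clock: 2.7
eef_pos: [532.6, -314.8, 213.2]
tool_rot: [3.141, -0.002, 1.383]
force: [-0.7, -0.9, 0.7]
width: 85.1
```

Run:
```python
from m import *
n="wrist"; s=ctrl.read_state(); print(s["eef_pos"],s["tool_rot"])
im,d=ctrl.get_image(n); cv2.imwrite("pics/w1.png",im); K,T=cam(n); P=cloud(n,d); print(T.round(2).tolist())
for q,h in(("cassette",32),("station",4)):
    for r in ctrl.regions_of(n,q):
        m=r["region"]; mm=m&(abs(P[...,2]-h)<6)
        if mm.sum()>50: print(q,np.round(r["uv"]),round(r["confidence"],2),mm.sum(),np.median(P[...,2][mm]),rect(proj(n,mm,h)))
hsv=cv2.cvtColor(im,cv2.COLOR_BGR2HSV)
red=((hsv[...,0]<8)|(hsv[...,0]>172))&(hsv[...,1]>150)&(hsv[...,2]>90)
k,l,st,c=cv2.connectedComponentsWithStats(red.astype(np.uint8))
for i in range(1,k):
    if st[i,4]>15:
        t=(l==i)&(P[...,2]>19); print("red",c[i].round(1),st[i,4],ray(n,c[i],18)[:2].round(1),proj(n,t,22).mean(0).round(1) if t.any() else "")
```

```text
[ 532.64670815 -314.80609878  213.23268092] [ 3.14065038e+00 -1.59075724e-03  1.38269365e+00]
[[0.98, -0.18, -0.06, 546.1], [-0.19, -0.93, -0.3, -239.98], [0.0, 0.31, -0.95, 374.28], [0.0, 0.0, 0.0, 1.0]]
cassette [318. 171.] 0.56 3629 32.2970937579837 (array([ 529.8, -321.1]), 39.8, 119.9, -11.6)
station [335. 104.] 0.64 28268 4.205912351993476 (array([ 550.5, -278.9]), 180.1, 240.0, 1.8)
```

View pics/w1.png

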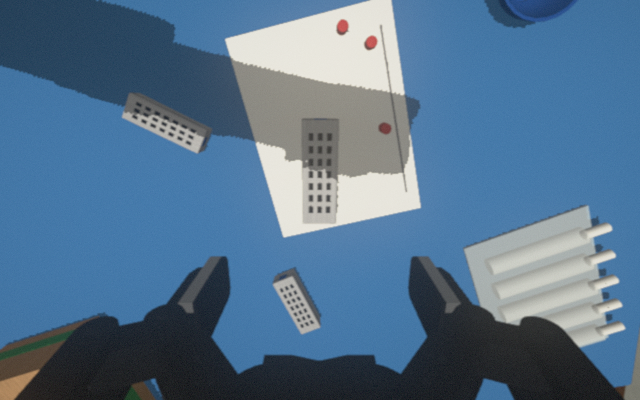

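The wrist view shows the cassette at (320,171), the pins at (343,27), (371,42) and (385,128), and a clear space around the cassette. Camera offsets differ by about 4 mm, but relative positions agree to within 1 mm, so the first contacts will settle the absolute position. Descending.

Request:
send_rows(rows=[{"x":-0.1,"y":-0.4,"z":-4,"roll":-0.5,"claw":0},{"x":-0.1,"y":-0.4,"z":-8,"roll":-0.5,"claw":0},{"x":-0.1,"y":-0.4,"z":-12,"roll":-0.5,"claw":0},{"x":-0.1,"y":-0.4,"z":-15,"roll":-0.5,"claw":0},{"x":-0.1,"y":-0.4,"z":-16,"roll":-0.5,"claw":0}])

```text
clock: 3.27
eef_pos: [524.5, -322.6, 48.6]
tool_rot: [-3.133, -0.001, 1.365]
force: [-0.5, 0.9, -0.4]
width: 85.9
```

Request:
send_rows(rows=[{"x":0,"y":0,"z":-1,"roll":0,"claw":0},{"x":0,"y":0,"z":-2,"roll":0,"claw":0},{"x":0,"y":0,"z":-3,"roll":0,"claw":0.2},{"x":0,"y":0,"z":-3,"roll":0,"claw":0.4},{"x":0,"y":0,"z":-3,"roll":0,"claw":0.6}])

```text
clock: 3.68
eef_pos: [529.6, -322.5, 23.8]
tool_rot: [3.141, 0.0, 1.368]
force: [0.1, 0.8, 0.9]
width: 51.7
```

Request:
send_rows(rows=[{"x":0,"y":0,"z":0,"roll":0,"claw":0.6},{"x":0,"y":0,"z":0,"roll":0,"claw":0.6},{"x":0,"y":0,"z":0,"roll":0,"claw":0.6},{"x":0,"y":0,"z":0,"roll":0,"claw":0.6}])

```text
clock: 4.02
eef_pos: [529.6, -322.4, 23.8]
tool_rot: [3.141, 0.0, 1.368]
force: [0.7, 0.1, 0.2]
width: 34.1
```

Run:
```python
from m import *
a,_=ctrl.get_image("wrist"); b,_=ctrl.get_image("top")
cv2.imwrite("pics/w2.png",np.hstack([a[::1,100:540][:, :],cv2.resize(b[150:260,340:440],(364,400))])[:, :800])
print(ctrl.read_state()["width"])
```

```text
33.757567903425425
```

View pics/w2.png

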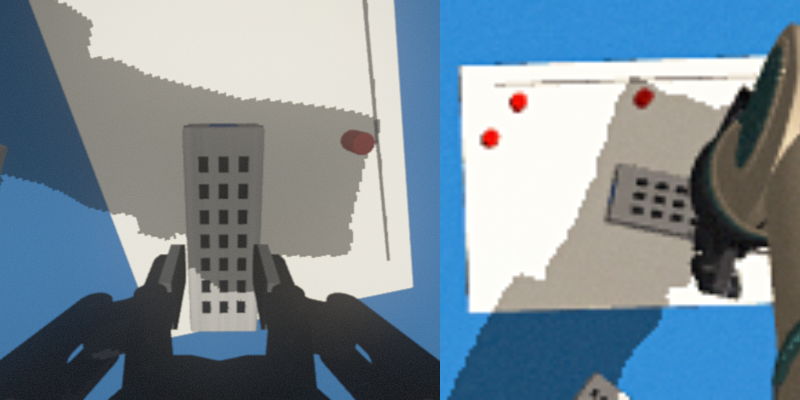

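Request:
send_rows(rows=[{"x":0,"y":0,"z":0,"roll":0,"claw":0.7},{"x":0,"y":0,"z":0,"roll":0,"claw":0.7}])

```text
clock: 4.28
eef_pos: [529.2, -322.2, 23.3]
tool_rot: [3.142, -0.0, 1.368]
force: [-0.4, -0.5, -0.1]
width: 25.6
```

Run:
```python
from m import *
n="wrist"; s=ctrl.read_state(); im,d=ctrl.get_image(n); K,T=cam(n); P=cloud(n,d); print(s["width"],s["eef_pos"],s["tool_rot"])
p=np.linalg.inv(T)@[*s["eef_pos"][:2],32,1]; print("tcp px at z32",(K@p[:3])[:2]/p[2])
for r in ctrl.regions_of(n,"cassette"):
    m=r["region"]; mm=m&(abs(P[...,2]-32)<6)
    v,u=np.nonzero(m); print(r["uv"],r["confidence"],m.sum(),u.min(),u.max(),v.min(),v.max())
    if mm.sum()>50: print(np.median(P[...,2][mm]),rect(proj(n,mm,32)))
```

```text
25.588511172306976 [ 529.23445073 -322.20286203   23.25178489] [ 3.14153693e+00 -4.44789341e-06  1.36790824e+00]
tcp px at z32 [318.2150532 250.8447888]
[319.9, 211.8] 0.91 14050 283 364 123 332
32.446608057086564 (array([ 533.4, -316.1]), 39.7, 120.1, -11.4)
[47.4, 154.0] 0.55 6672 0 105 100 199
```

Run:
```python
from m import *
a,_=ctrl.get_image("wrist"); b,_=ctrl.get_image("scene")
cv2.imwrite("pics/w3.png",np.hstack([a[80:360,150:490],cv2.resize(b[170:270,160:320],(448,280))]))
```

```text
(no output)
```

View pics/w3.png

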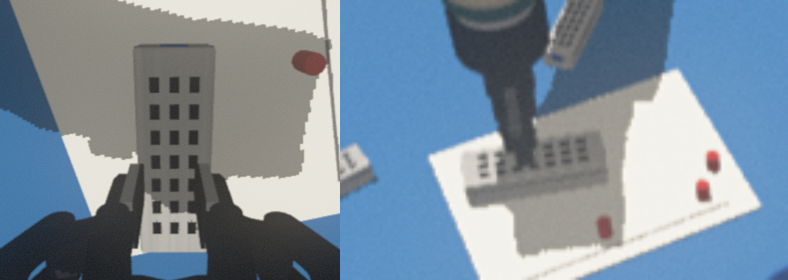

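Run:
```python
from m import *
n="wrist"; s=ctrl.read_state(); im,d=ctrl.get_image(n); P=cloud(n,d)
R=cv2.Rodrigues(np.array([0,0,s["tool_rot"][2]]))[0]; Q=(P-s["eef_pos"])@R   # x: tool x ; y: -tool y
for v in range(215,330,8):
    print(v,[tuple(Q[v,u].round().astype(int)) for u in(275,285,290,295,305,320,345,350,355,365)])
```

```text
215 [(np.int64(10), np.int64(27), np.int64(-19)), (np.int64(10), np.int64(21), np.int64(-19)), (np.int64(21), np.int64(15), np.int64(10)), (np.int64(21), np.int64(12), np.int64(10)), (np.int64(21), np.int64(7), np.int64(9)), (np.int64(21), np.int64(-1), np.int64(9)), (np.int64(21), np.int64(-14), np.int64(10)), (np.int64(21), np.int64(-17), np.int64(9)), (np.int64(21), np.int64(-19), np.int64(9)), (np.int64(10), np.int64(-29), np.int64(-20))]
223 [(np.int64(5), np.int64(27), np.int64(-19)), (np.int64(5), np.int64(21), np.int64(-19)), (np.int64(17), np.int64(15), np.int64(10)), (np.int64(17), np.int64(12), np.int64(10)), (np.int64(17), np.int64(7), np.int64(10)), (np.int64(17), np.int64(-1), np.int64(10)), (np.int64(17), np.int64(-14), np.int64(9)), (np.int64(16), np.int64(-17), np.int64(9)), (np.int64(16), np.int64(-20), np.int64(9)), (np.int64(5), np.int64(-29), np.int64(-19))]
231 [(np.int64(0), np.int64(27), np.int64(-18)), (np.int64(0), np.int64(21), np.int64(-19)), (np.int64(12), np.int64(15), np.int64(9)), (np.int64(12), np.int64(12), np.int64(9)), (np.int64(12), np.int64(7), n
[... 4893 characters left out ...]
t64(8), np.int64(9)), (np.int64(-45), np.int64(-1), np.int64(8)), (np.int64(-43), np.int64(-16), np.int64(10)), (np.int64(-6), np.int64(-13), np.int64(56)), (np.int64(-3), np.int64(-14), np.int64(60)), (np.int64(17), np.int64(-14), np.int64(84))]
327 [(np.int64(18), np.int64(12), np.int64(89)), (np.int64(-11), np.int64(14), np.int64(56)), (np.int64(-74), np.int64(20), np.int64(-19)), (np.int64(-50), np.int64(14), np.int64(9)), (np.int64(-49), np.int64(8), np.int64(10)), (np.int64(-50), np.int64(-1), np.int64(9)), (np.int64(-50), np.int64(-16), np.int64(9)), (np.int64(-10), np.int64(-13), np.int64(56)), (np.int64(-11), np.int64(-15), np.int64(55)), (np.int64(17), np.int64(-13), np.int64(89))]
```

The trained networks and depth agree: the fingers closed above the lid. The depth image puts the fingertips about 26 mm above the reported TCP height, not 11 mm below it. Horizontally they match the TCP. I'll reopen, centre on the close-up cassette pose (533,-316), and measure the open tips before going lower.

Request:
send_rows(rows=[{"x":0,"y":0,"z":0,"roll":0,"claw":0},{"x":0.4,"y":0.6,"z":0,"roll":0.3,"claw":0},{"x":0.4,"y":0.6,"z":0,"roll":0.3,"claw":0},{"x":0.4,"y":0.6,"z":0,"roll":0.3,"claw":0},{"x":0.4,"y":0.6,"z":0,"roll":0.3,"claw":0}])

```text
clock: 4.95
eef_pos: [533.4, -315.9, 23.2]
tool_rot: [-3.142, -0.0, 1.374]
force: [-0.7, 0.3, -0.1]
width: 83.9
```

```bash
cat > tips.py <<'E'
from m import *
def look(pr=True):
    n="wrist"; s=ctrl.read_state(); im,d=ctrl.get_image(n); P=cloud(n,d)
    R=cv2.Rodrigues(np.array([0,0,s["tool_rot"][2]]))[0]; Q=(P-s["eef_pos"])@R
    m=(d>0)&(abs(Q[...,0])<14)&(abs(Q[...,1])<60)&(im.max(2)<80)&(P[...,2]>40)
    print("tcp",s["eef_pos"].round(1),s["tool_rot"].round(3),"w",round(s["width"],1),"F",s["force"].round(1))
    for sg in(1,-1):
        k=m&(Q[...,1]*sg>5); z=np.sort(Q[...,2][k]); print("finger",sg,k.sum(),"low z rel",np.percentile(z,[0.5,3,10]).round(1) if k.any() else "", "inner y",np.percentile(Q[...,1][k]*sg,2).round(1) if k.any() else "")
    for r in ctrl.regions_of(n,"cassette"):
        mm=r["region"]&(abs(P[...,2]-32)<6)
        if mm.sum()>3000: print("cass",mm.sum(),np.median(P[...,2][mm]).round(1),rect(proj(n,mm,32)))
    return s,im,P,Q
if __name__=="__main__": look()
E
python3 tips.py
```

```text
tcp [ 533.4 -315.9   23.2] [-3.142 -0.     1.374] w 83.9 F [-0.7  0.3 -0.1]
finger 1 8490 low z rel [34.3 40.5 52. ] inner y 6.0
finger -1 8308 low z rel [35.5 41.3 52.6] inner y 6.0
cass 14672 32.5 (array([ 533.1, -316.7]), 39.7, 120.3, -11.4)
```

Request:
send_rows(rows=[{"x":0,"y":0,"z":-1,"roll":0,"claw":0},{"x":0,"y":0,"z":-2,"roll":0,"claw":0},{"x":0,"y":0,"z":-2.6,"roll":0,"claw":0},{"x":0,"y":0,"z":-3,"roll":0,"claw":0},{"x":0,"y":0,"z":-3,"roll":0,"claw":0}])

```text
clock: 5.47
eef_pos: [532.2, -315.6, -8.5]
tool_rot: [-3.139, -0.001, 1.373]
force: [0.1, -1.3, -1.0]
width: 85.3
```

```bash
sed -i 's/P\[...,2\]>40)/P[...,2]>Z0)/; s/def look(pr=True)/def look(Z0=40)/' tips.py; python3 -c "
from tips import *
s,im,P,Q=look(12)
cv2.imwrite('pics/w4.png',np.hstack([im[80:400,120:520],cv2.resize(ctrl.get_image('scene')[0][170:270,160:285],(400,320))]))"
```

```text
tcp [ 532.2 -315.6   -8.5] [-3.139e+00 -1.000e-03  1.373e+00] w 85.3 F [ 0.1 -1.3 -1. ]
finger 1 8907 low z rel [35.4 41.1 47.7] inner y 5.9
finger -1 8165 low z rel [35.7 41.1 46. ] inner y 6.0
```

View pics/w4.png

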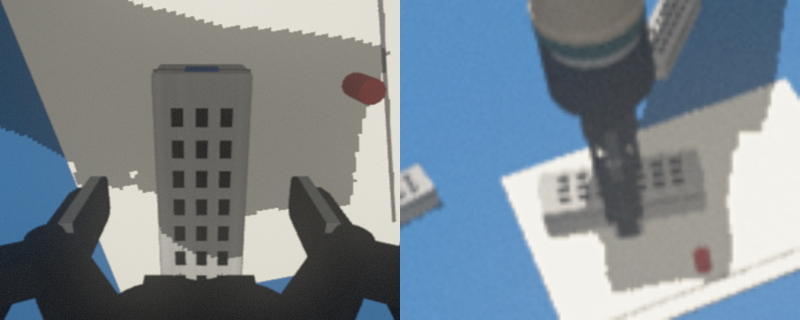

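The view confirms the tips now straddle the cassette below lid level, with clearance. I'll lower a bit more and close.

Request:
send_rows(rows=[{"x":0.05,"y":0,"z":-0.5,"roll":0,"claw":0},{"x":0.05,"y":0,"z":-0.9,"roll":0,"claw":0.2},{"x":0.05,"y":0,"z":-0.9,"roll":0,"claw":0.4},{"x":0.05,"y":0,"z":-0.9,"roll":0,"claw":0.6},{"x":0.05,"y":0,"z":-0.9,"roll":0,"claw":0.6}])

```text
clock: 6.03
eef_pos: [534.1, -316.3, -15.3]
tool_rot: [3.141, 0.0, 1.373]
force: [-4.2, 3.4, 27.0]
width: 39.0
```

Request:
send_rows(rows=[{"x":0,"y":0,"z":0,"roll":0,"claw":0.6},{"x":0,"y":0,"z":0,"roll":0,"claw":0.6},{"x":0,"y":0,"z":0,"roll":0,"claw":0.6}])

```text
clock: 6.28
eef_pos: [534.4, -316.4, -15.3]
tool_rot: [3.14, 0.0, 1.373]
force: [0.5, -0.4, 3.1]
width: 39.4
```

Run:
```python
from tips import *
s,im,P,Q=look(12)
hsv=cv2.cvtColor(im,cv2.COLOR_BGR2HSV)
red=((hsv[...,0]<8)|(hsv[...,0]>172))&(hsv[...,1]>100)&(hsv[...,2]>60)
k,l,st,c=cv2.connectedComponentsWithStats(red.astype(np.uint8))
for i in range(1,k):
    t=(l==i)&(P[...,2]>20)
    if t.sum()>15: print("pin top",c[i].round(1),P[t].mean(0).round(1))
```

```text
tcp [ 534.4 -316.4  -15.3] [3.14  0.    1.373] w 39.4 F [ 0.5 -0.4  3.1]
finger 1 13308 low z rel [34.4 47.7 61.8] inner y 6.6
finger -1 13341 low z rel [33.8 47.6 61.5] inner y 6.6
cass 19448 32.5 (array([ 536.9, -304.1]), 39.6, 96.2, -11.4)
pin top [494.4 174. ] [ 614.3 -281.7   22.9]
```

Gripped (39.4 mm). The pin reading agrees with the top view, giving home ≈ (587,-238) and station yaw ≈ 2.6°. I'll slide it along the plate to about 5 mm short of home, squaring it as it goes.

Request:
send_rows(rows=[{"x":0.5,"y":0.8,"z":0,"roll":4,"claw":0.6},{"x":1.5,"y":2.3,"z":0,"roll":8,"claw":0.6},{"x":2.7,"y":4.2,"z":0,"roll":11,"claw":0.6},{"x":3.8,"y":5.8,"z":0,"roll":13,"claw":0.6},{"x":4.4,"y":6.7,"z":0,"roll":14,"claw":0.6}])

```text
clock: 6.8
eef_pos: [578.3, -248.7, -15.3]
tool_rot: [-3.141, 0.001, 1.62]
force: [-3.2, -4.8, 7.5]
width: 39.0
```

Request:
send_rows(rows=[{"x":0.3,"y":0.4,"z":0,"roll":0,"claw":0.6},{"x":0.3,"y":0.4,"z":0,"roll":0,"claw":0.6},{"x":0.3,"y":0.4,"z":0,"roll":0,"claw":0.6}])

```text
clock: 7.05
eef_pos: [580.8, -245.0, -15.3]
tool_rot: [3.142, 0.0, 1.618]
force: [-0.8, -0.7, 7.9]
width: 39.3
```

```bash
cat > see.py <<'E'
from tips import *
R=lambda a:np.array([[np.cos(a),-np.sin(a)],[np.sin(a),np.cos(a)]])
def home(yaw=np.radians(2.6),c=(554.4,-273.6)):
    s,im,P,Q=look(12)
    b,d=ctrl.get_image("top"); PT=cloud("top",d)
    for cam_,PP,I in(("wrist",P,im),("top",PT,b)):
        hsv=cv2.cvtColor(I,cv2.COLOR_BGR2HSV)
        red=((hsv[...,0]<8)|(hsv[...,0]>172))&(hsv[...,1]>100)&(hsv[...,2]>60)
        k,l,st,cc=cv2.connectedComponentsWithStats(red.astype(np.uint8))
        for i in range(1,k):
            if st[i,4]>8:
                t=(l==i)&(PP[...,2]>19); print(cam_,"pin",cc[i].round(1),PP[t].mean(0).round(1) if t.any() else "")
    for r in ctrl.regions_of("top","cassette"):
        mm=r["region"]&(abs(PT[...,2]-32)<8)
        if mm.sum()>100: 
            q=rect(proj("top",mm,32)); print("top cass",mm.sum(),q,"station:",((q[0]-c)@R(yaw)).round(1))
    print("tcp in station",((s["eef_pos"][:2]-c)@R(yaw)).round(1),"box yaw by tcp",np.degrees(s["tool_rot"][2])-90)
    return s,im,b
if __name__=="__main__": home()
E
python3 see.py
```

```text
tcp [ 580.8 -245.   -15.3] [3.142 0.    1.618] w 39.3 F [-0.8 -0.7  7.9]
finger 1 13190 low z rel [34.4 47.7 62. ] inner y 6.5
finger -1 13482 low z rel [34.  47.6 61.7] inner y 6.6
cass 19643 32.5 (array([ 580.5, -232.6]), 39.7, 96.2, 2.6)
wrist pin [335.9 116.1] [ 584.4 -172.3   23.5]
wrist pin [395.8 167.4] [ 610.7 -191.9   22.3]
wrist pin [370.6 333.1] [ 594.6 -227.1   76.6]
top pin [361.  177.5] [ 610.9 -192.6   22.6]
top pin [353.6 187.5] [ 583.9 -171.5   23.6]
top cass 219 (array([ 578.4, -207.1]), 36.5, 43.7, 0.5) station: [27.  65.3]
tcp in station [27.7 27.3] box yaw by tcp 2.6947120367689053
```

The box sits square at about (27.7, 27.3) mm in station coordinates, 6–7 mm short on both axes. I'll open the jaws slightly and use the near pad to push +x at mid-length.

Request:
send_rows(rows=[{"x":0,"y":0,"z":0,"roll":0,"claw":0.4},{"x":0,"y":0,"z":0,"roll":0,"claw":0.4},{"x":0,"y":0,"z":0,"roll":0,"claw":0.4},{"x":0.4,"y":0.02,"z":0,"roll":-0.1,"claw":0.4},{"x":0.8,"y":0.04,"z":0,"roll":-0.1,"claw":0.4}])

```text
clock: 7.67
eef_pos: [588.4, -244.9, -16.1]
tool_rot: [-3.14, -0.0, 1.615]
force: [-0.5, 0.4, -0.2]
width: 51.3
```

Request:
send_rows(rows=[{"x":0.1,"y":0,"z":0,"roll":0,"claw":0.4},{"x":0.2,"y":0.01,"z":0,"roll":0,"claw":0.4},{"x":0.3,"y":0.01,"z":0,"roll":0,"claw":0.4}])

```text
clock: 7.92
eef_pos: [591.3, -244.6, -16.0]
tool_rot: [-3.14, -0.0, 1.616]
force: [-1.3, -0.5, 0.8]
width: 51.3
```

Request:
send_rows(rows=[{"x":0.05,"y":0,"z":0,"roll":0,"claw":0.4},{"x":0.1,"y":0,"z":0,"roll":0,"claw":0.4},{"x":0.1,"y":0,"z":0,"roll":0,"claw":0.4}])

```text
clock: 8.17
eef_pos: [592.7, -244.6, -15.9]
tool_rot: [-3.142, -0.0, 1.616]
force: [-0.5, -0.4, -0.7]
width: 51.0
```

Request:
send_rows(rows=[{"x":0.05,"y":0,"z":0,"roll":0,"claw":0.4},{"x":0.1,"y":0,"z":0,"roll":0,"claw":0.4},{"x":0.1,"y":0,"z":0,"roll":0,"claw":0.4}])

```text
clock: 8.42
eef_pos: [592.8, -244.6, -15.9]
tool_rot: [-3.14, -0.0, 1.616]
force: [-3.4, 0.8, 1.4]
width: 51.3
```

Request:
send_rows(rows=[{"x":0.05,"y":0,"z":0,"roll":0,"claw":0.4},{"x":0.1,"y":0,"z":0,"roll":0,"claw":0.4},{"x":0.1,"y":0,"z":0,"roll":0,"claw":0.4}])

```text
clock: 8.67
eef_pos: [592.8, -244.6, -16.0]
tool_rot: [-3.138, -0.001, 1.615]
force: [-5.7, 1.6, 2.5]
width: 51.4
```

```bash
python3 see.py
```

```text
tcp [ 592.8 -244.6  -16. ] [-3.138e+00 -1.000e-03  1.615e+00] w 51.4 F [-5.7  1.6  2.5]
finger 1 12984 low z rel [36.1 48.2 58.3] inner y 6.1
finger -1 13122 low z rel [30.2 40.1 58.2] inner y 6.1
cass 19655 32.5 (array([ 586.9, -232. ]), 39.8, 95.6, 2.4)
wrist pin [304.5 115.7] [ 584.7 -172.3   23.1]
wrist pin [368.8 167.6] [ 611.2 -191.8   22.8]
wrist pin [359.3 338.3] [ 614.2 -276.4   26.3]
top pin [361.2 176.8] [ 611.  -192.5   24.3]
top pin [353.6 187.7] [ 583.6 -172.1   23. ]
top cass 244 (array([ 584.9, -207.2]), 39.2, 43.8, 0.5) station: [33.5 64.9]
tcp in station [39.7 27.2] box yaw by tcp 2.554408350688675
```

The long side is seated on both back pins: the TCP stops and force builds to 5.7 N. Now I'll centre, grip with a slight +x bias, and slide +y to the end pin.

Request:
send_rows(rows=[{"x":-0.4,"y":0,"z":0,"roll":0,"claw":0.4},{"x":-0.72,"y":-0.02,"z":0,"roll":0,"claw":0.4},{"x":-0.72,"y":-0.02,"z":0,"roll":0,"claw":0.6},{"x":-0.72,"y":-0.02,"z":0,"roll":0,"claw":0.6},{"x":-0.72,"y":-0.02,"z":0,"roll":0,"claw":0.6}])

```text
clock: 9.28
eef_pos: [587.3, -245.3, -15.2]
tool_rot: [-3.141, 0.0, 1.615]
force: [-3.5, 0.5, 6.1]
width: 39.2
```

Request:
send_rows(rows=[{"x":0,"y":0,"z":0,"roll":0,"claw":0.6},{"x":0,"y":0.2,"z":0,"roll":0,"claw":0.6},{"x":-0.02,"y":0.4,"z":0,"roll":0,"claw":0.6},{"x":-0.02,"y":0.5,"z":0,"roll":0,"claw":0.6},{"x":-0.02,"y":0.5,"z":0,"roll":0,"claw":0.6}])

```text
clock: 9.7
eef_pos: [587.2, -242.7, -15.2]
tool_rot: [3.141, 0.003, 1.614]
force: [-2.2, -4.7, 5.3]
width: 39.1
```

Request:
send_rows(rows=[{"x":0,"y":0.1,"z":0,"roll":0,"claw":0.6},{"x":0,"y":0.2,"z":0,"roll":0,"claw":0.6},{"x":0,"y":0.2,"z":0,"roll":0,"claw":0.6}])

```text
clock: 9.95
eef_pos: [587.1, -241.1, -15.2]
tool_rot: [3.141, 0.004, 1.614]
force: [-3.2, -5.5, 5.0]
width: 38.9
```

Request:
send_rows(rows=[{"x":0,"y":0.1,"z":0,"roll":0,"claw":0.6},{"x":0,"y":0.2,"z":0,"roll":0,"claw":0.6},{"x":0,"y":0.2,"z":0,"roll":0,"claw":0.6}])

```text
clock: 10.2
eef_pos: [587.0, -239.2, -15.2]
tool_rot: [-3.142, 0.004, 1.614]
force: [-3.1, -4.8, 4.8]
width: 39.1
```

Request:
send_rows(rows=[{"x":0,"y":0.1,"z":0,"roll":0,"claw":0.6},{"x":0,"y":0.2,"z":0,"roll":0,"claw":0.6},{"x":0,"y":0.2,"z":0,"roll":0,"claw":0.6}])

```text
clock: 10.45
eef_pos: [587.0, -238.0, -15.2]
tool_rot: [3.142, 0.005, 1.614]
force: [-3.5, -5.7, 5.3]
width: 39.3
```

```bash
python3 see.py
```

```text
tcp [ 587.  -238.   -15.2] [3.142 0.005 1.614] w 39.3 F [-3.5 -5.7  5.3]
finger 1 13068 low z rel [34.4 47.7 61.7] inner y 6.5
finger -1 13405 low z rel [33.5 47.6 61. ] inner y 6.6
cass 19802 32.5 (array([ 586.7, -225.3]), 40.0, 96.8, 2.4)
wrist pin [318.7 133.8] [ 584.6 -172.1   22.6]
wrist pin [381.7 183.4] [ 611.4 -191.6   23.1]
wrist pin [366.6 341.8] [ 608.4 -258.7   40.4]
top pin [361.2 176.8] [ 611.6 -192.6   22.9]
top pin [353.4 187.5] [ 583.4 -172.    23.4]
top cass 241 (array([ 586.1, -200.7]), 41.8, 46.2, 0.5) station: [35.  71.4]
tcp in station [34.1 34.1] box yaw by tcp 2.466060459352562
```

Request:
send_rows(rows=[{"x":0,"y":0.1,"z":0,"roll":0,"claw":0.6},{"x":0,"y":0.2,"z":0,"roll":0,"claw":0.6},{"x":0,"y":0.2,"z":0,"roll":0,"claw":0.6}])

```text
clock: 10.9
eef_pos: [587.0, -238.0, -15.1]
tool_rot: [3.141, 0.007, 1.613]
force: [-1.9, -9.6, 4.2]
width: 39.1
```

Request:
send_rows(rows=[{"x":0,"y":0.1,"z":0,"roll":0,"claw":0.6},{"x":0,"y":0.2,"z":0,"roll":0,"claw":0.6},{"x":0,"y":0.2,"z":0,"roll":0,"claw":0.6}])

```text
clock: 11.15
eef_pos: [586.9, -238.0, -15.0]
tool_rot: [3.141, 0.009, 1.612]
force: [-2.8, -12.4, 3.7]
width: 39.4
```

The end pin is contacted: it stops at y=-238.0 and force rises to 12 N. I'll relax, release, and repeat a gentle +x press to square it.

Request:
send_rows(rows=[{"x":0,"y":-0.4,"z":0,"roll":0.1,"claw":0.6},{"x":0,"y":-0.4,"z":0,"roll":0.1,"claw":0.6},{"x":0,"y":-0.4,"z":0,"roll":0.1,"claw":0.4},{"x":0,"y":-0.4,"z":0,"roll":0.1,"claw":0.4},{"x":0.2,"y":-0.4,"z":0,"roll":0.1,"claw":0.4}])

```text
clock: 11.57
eef_pos: [589.8, -232.7, -15.9]
tool_rot: [3.141, -0.001, 1.618]
force: [-0.9, -0.5, 0.3]
width: 51.2
```

Request:
send_rows(rows=[{"x":0.2,"y":0,"z":0,"roll":0,"claw":0.4},{"x":0.4,"y":0,"z":0,"roll":0,"claw":0.4},{"x":0.5,"y":0,"z":0,"roll":0,"claw":0.4},{"x":0.6,"y":0,"z":0,"roll":0,"claw":0.4},{"x":0.6,"y":0,"z":0,"roll":0,"claw":0.4}])

```text
clock: 11.98
eef_pos: [592.1, -233.0, -16.5]
tool_rot: [-3.135, -0.002, 1.617]
force: [-6.1, 1.3, 4.5]
width: 51.0
```

Run:
```python
from see import *
s,im,b=home()
cv2.imwrite("pics/w5.png",np.hstack([cv2.resize(im[90:350,220:480],(400,400)),cv2.resize(b[150:240,330:420],(400,400),interpolation=cv2.INTER_CUBIC)]))
```

```text
tcp [ 592.1 -233.   -16.5] [-3.135e+00 -2.000e-03  1.617e+00] w 51.0 F [-6.1  1.3  4.5]
finger 1 12966 low z rel [36.4 48.7 58.8] inner y 6.1
finger -1 13122 low z rel [30.7 40.2 57.9] inner y 6.1
cass 18637 32.5 (array([ 586.5, -222.2]), 39.6, 91.1, 2.3)
wrist pin [305.1 145.8] [ 584.6 -172.2   22.4]
wrist pin [367.7 193.9] [ 611.3 -191.6   22.6]
wrist pin [357.7 345.7] [ 614.9 -275.7   19.4]
top pin [361.2 176.8] [ 611.5 -192.5   23.6]
top pin [353.5 187.6] [ 583.4 -172.2   22.8]
top cass 221 (array([ 584.8, -198.2]), 39.2, 41.1, 0.5) station: [33.8 73.9]
tcp in station [39.5 38.8] box yaw by tcp 2.6693844557364343
```

View pics/w5.png

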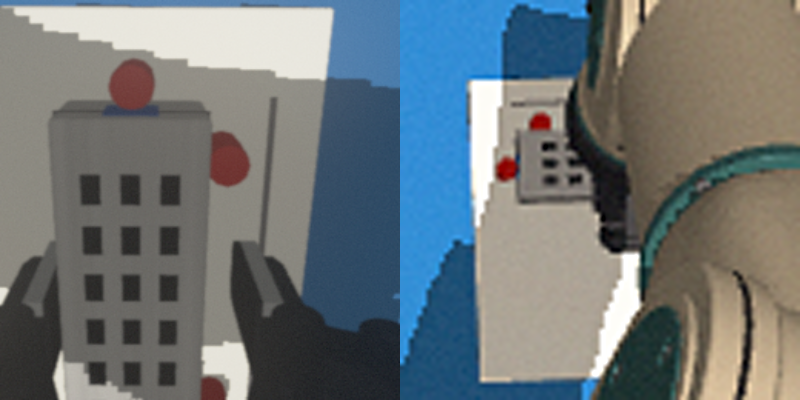

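The wrist view shows the end touching the end pin (132,85) and the long side touching the back pins (228,158) and (212,388). Yaw is 2.3° and unchanged, so it is registered. Now I'll centre on the middle and grip.

Request:
send_rows(rows=[{"x":-0.4,"y":-0.3,"z":0,"roll":0,"claw":0.4},{"x":-0.72,"y":-0.5,"z":0,"roll":0,"claw":0.4},{"x":-0.72,"y":-0.5,"z":0,"roll":0,"claw":0.4},{"x":-0.72,"y":-0.5,"z":0,"roll":0,"claw":0.6},{"x":-0.72,"y":-0.5,"z":0,"roll":0,"claw":0.7}])

```text
clock: 12.6
eef_pos: [587.0, -239.6, -15.2]
tool_rot: [-3.139, 0.001, 1.617]
force: [-5.1, -0.3, 8.0]
width: 39.0
```

Request:
send_rows(rows=[{"x":0,"y":0,"z":0,"roll":0,"claw":0.7},{"x":0,"y":0,"z":0,"roll":0,"claw":0.7},{"x":0,"y":0,"z":0,"roll":0,"claw":0.7},{"x":0,"y":0,"z":0,"roll":0,"claw":0.7}])

```text
clock: 12.93
eef_pos: [587.0, -239.6, -15.2]
tool_rot: [-3.14, 0.001, 1.617]
force: [-4.9, -0.2, 6.0]
width: 38.7
```

```bash
python3 see.py
```

```text
tcp [ 587.  -239.6  -15.2] [-3.140e+00  1.000e-03  1.617e+00] w 38.7 F [-4.9 -0.2  6. ]
finger 1 13155 low z rel [34.2 47.6 61.4] inner y 6.6
finger -1 13481 low z rel [34.2 47.7 61.3] inner y 6.6
cass 20374 32.5 (array([ 586.6, -226.2]), 40.7, 98.1, 3.1)
wrist pin [319.3 129.3] [ 584.6 -172.1   23.2]
wrist pin [382.2 179.8] [ 611.4 -191.8   22.7]
wrist pin [366.5 341.7] [ 609.1 -262.8   37.2]
top pin [361.2 176.8] [ 593.6 -184.5  121.9]
top pin [353.5 187.5] [ 583.8 -172.1   22.9]
top cass 252 (array([ 584.8, -200.8]), 39.2, 46.3, 0.5) station: [33.7 71.3]
tcp in station [34.1 32.5] box yaw by tcp 2.620949999625921
```

Still home and gripped. Lifting, easing off the pin preload as it rises.

Request:
send_rows(rows=[{"x":-0.2,"y":-0.1,"z":0.3,"roll":0,"claw":0.7},{"x":-0.2,"y":-0.1,"z":1.2,"roll":0,"claw":0.7},{"x":-0.2,"y":-0.1,"z":2.8,"roll":0,"claw":0.7},{"x":-0.2,"y":-0.1,"z":4.5,"roll":0,"claw":0.7},{"x":-0.2,"y":-0.1,"z":5.5,"roll":0,"claw":0.7}])

```text
clock: 13.55
eef_pos: [587.5, -239.9, 41.2]
tool_rot: [3.139, 0.0, 1.618]
force: [0.1, 0.1, -0.7]
width: 38.9
```

Request:
send_rows(rows=[{"x":0,"y":0,"z":2,"roll":0,"claw":0.7},{"x":0,"y":0,"z":5,"roll":0,"claw":0.7},{"x":0,"y":0,"z":8,"roll":0,"claw":0.7},{"x":0,"y":0,"z":11,"roll":0,"claw":0.7},{"x":0,"y":0,"z":12.5,"roll":0,"claw":0.7}])

```text
clock: 13.97
eef_pos: [588.3, -240.1, 168.5]
tool_rot: [3.136, 0.002, 1.618]
force: [1.3, -0.8, -1.7]
width: 39.1
```

Run:
```python
from tips import *
n="wrist"; s=ctrl.read_state(); im,d=ctrl.get_image(n); P=cloud(n,d)
print(s["eef_pos"],s["tool_rot"],s["width"],s["force"])
for r in ctrl.regions_of(n,"cassette"):
    m=r["region"]; z=P[...,2][m]-s["eef_pos"][2]
    if m.sum()>5000:
        m&=abs(P[...,2]-np.median(P[...,2][m]))<6
        A=P[m]; c=np.linalg.lstsq(np.c_[A[:,:2]-s["eef_pos"][:2],np.ones(len(A))],A[:,2]-s["eef_pos"][2],rcond=None)[0]
        print("lid: slopes,rel z at tcp",c.round(4),rect(A[:,:2]))
```

```text
[ 588.27161429 -240.13156898  168.48551449] [3.13580242e+00 1.86363380e-03 1.61776741e+00] 39.07423212082692 [ 1.29608599 -0.75720058 -1.71825081]
lid: slopes,rel z at tcp [ 1.21000e-02 -5.50000e-03  4.97062e+01] (array([ 588.7, -227.3]), 40.2, 97.3, 2.4)
lid: slopes,rel z at tcp [ 4.500000e-03 -9.000000e-04 -1.621109e+02] (array([ 556.6, -273.3]), 181.5, 238.6, 2.6)
```

Request:
send_rows(rows=[{"x":-0.2,"y":2,"z":0,"roll":-1,"claw":0.7},{"x":-0.4,"y":5,"z":0,"roll":-2,"claw":0.7},{"x":-0.6,"y":8.5,"z":0,"roll":-4,"claw":0.7},{"x":-0.8,"y":12,"z":0,"roll":-6,"claw":0.7},{"x":-1,"y":15.5,"z":0,"roll":-8,"claw":0.7}])

```text
clock: 14.48
eef_pos: [574.7, -83.4, 162.5]
tool_rot: [-3.139, -0.0, 1.476]
force: [0.6, 0.6, -2.9]
width: 39.3
```

Request:
send_rows(rows=[{"x":-0.2,"y":3.5,"z":0,"roll":-2,"claw":0.7},{"x":-0.4,"y":7,"z":0,"roll":-4,"claw":0.7},{"x":-0.6,"y":10.5,"z":0,"roll":-6,"claw":0.7},{"x":-0.8,"y":14,"z":0,"roll":-8,"claw":0.7},{"x":-1,"y":17.5,"z":0,"roll":-10,"claw":0.7}])

```text
clock: 14.9
eef_pos: [564.7, 91.6, 162.6]
tool_rot: [-3.139, 0.001, 1.302]
force: [0.7, 0.6, -3.5]
width: 39.0
```

Request:
send_rows(rows=[{"x":-0.2,"y":3.5,"z":0,"roll":-2,"claw":0.7},{"x":-0.4,"y":7,"z":0,"roll":-4,"claw":0.7},{"x":-0.6,"y":9,"z":0,"roll":-6,"claw":0.7},{"x":-0.8,"y":10,"z":0,"roll":-8,"claw":0.7},{"x":-0.8,"y":10,"z":0,"roll":-9,"claw":0.7}])

```text
clock: 15.32
eef_pos: [556.0, 194.3, 162.6]
tool_rot: [-3.138, -0.0, 1.151]
force: [0.6, 0.1, -2.7]
width: 38.9
```

Request:
send_rows(rows=[{"x":0,"y":0,"z":0,"roll":0,"claw":0.7},{"x":0,"y":0,"z":0,"roll":0,"claw":0.7},{"x":0,"y":0,"z":0,"roll":0,"claw":0.7}])

```text
clock: 15.57
eef_pos: [558.3, 187.9, 163.7]
tool_rot: [3.142, 0.002, 1.144]
force: [-0.1, -1.0, -2.3]
width: 38.9
```

```bash
cat > fin.py <<'E'
from tips import *
def go(z0=40):
    n="wrist"; s=ctrl.read_state(); im,d=ctrl.get_image(n); P=cloud(n,d)
    print(s["eef_pos"].round(1),s["tool_rot"].round(4),s["width"].round(1),s["force"].round(1), "box yaw",np.degrees(s["tool_rot"][2]).round(1)-90)
    for r in ctrl.regions_of(n,"cassette"):
        m=r["region"]; zm=np.median(P[...,2][m])
        if m.sum()>5000 and abs(zm-s["eef_pos"][2]-48)<12:
            m=m&(abs(P[...,2]-zm)<6); A=P[m]
            c=np.linalg.lstsq(np.c_[A[:,:2]-s["eef_pos"][:2],np.ones(len(A))],A[:,2],rcond=None)[0]
            q=rect(proj(n,m,zm)); a=np.radians(q[3]); l=np.array([-np.sin(a),np.cos(a)]); l*=np.sign(l[1])
            print("lid slopes",c[:2].round(4),"z",zm.round(1),"rel",round(c[2]-s["eef_pos"][2],1),q,"far end",(q[0]+l*q[2]/2).round(1))
    for n in("wrist","top","scene"):
        if n!="wrist": im,d=ctrl.get_image(n); P=cloud(n,d)
        v=im.max(2)<(70)
        k,lb,st,c=cv2.connectedComponentsWithStats((v&(abs(P[...,2]-40)<8)&(P[...,1]>180)&(P[...,0]>450)).astype(np.uint8))
        for i in range(1,k):
            if st[i,4]>150: print(n,"blk",c[i].round(),st[i,4],rect(proj(n,lb==i,40)))
    return im
if __name__=="__main__":
    n="wrist"; go(); cv2.imwrite("pics/w6.png",ctrl.get_image(n)[0])
E
python3 fin.py
```

```text
Traceback (most recent call last):
  File "fin.py", line 20, in <module>
    n="wrist"; go(); cv2.imwrite("pics/w6.png",ctrl.get_image(n)[0])
               ~~^^
  File "fin.py", line 4, in go
    print(s["eef_pos"].round(1),s["tool_rot"].round(4),s["width"].round(1),s["force"].round(1), "box yaw",np.degrees(s["tool_rot"][2]).round(1)-90)
                                                       ^^^^^^^^^^^^^^^^
AttributeError: 'float' object has no attribute 'round'
```

```bash
sed -i 's/s\["width"\].round(1)/round(s["width"],1)/' fin.py; python3 fin.py
```

```text
[558.4 188.1 163.9] [3.1415e+00 1.1000e-03 1.1441e+00] 39.2 [ 0.9 -0.6 -2.6] box yaw -24.400000000000006
lid slopes [ 0.0007 -0.0038] z 211.8 rel 47.9 (array([564.2, 201.2]), 39.5, 97.7, -24.7) far end [584.6 245.6]
top blk [194. 205.] 197 (array([535.7, 238.2]), 36.1, 45.7, 63.9)
scene blk [443. 161.] 386 (array([559. , 274.9]), 43.3, 126.2, -23.9)
```

View pics/w6.png

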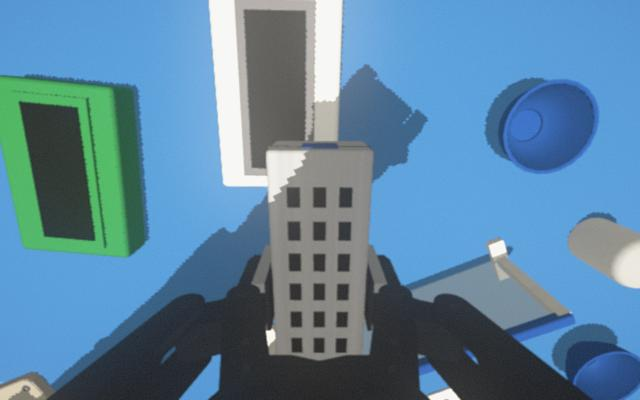

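Run:
```python
from tips import *
n="wrist"; im,d=ctrl.get_image(n); P=cloud(n,d)
v=im.max(2); m=(v<110)&(abs(P[...,2]-40)<8)
k,lb,st,c=cv2.connectedComponentsWithStats(m.astype(np.uint8)); i=1+st[1:,4].argmax()
print(c[i],st[i])
for z0 in sorted(range(1,k),key=lambda j:-st[j,4])[:3]:
    A=proj(n,lb==z0,40); a=np.radians(-25.1); w=np.array([np.cos(a),np.sin(a)]); l=np.array([-np.sin(a),np.cos(a)])
    W,L=A@w,A@l
    print(z0,st[z0],"w",np.percentile(W,[.5,50,99.5]).round(1),"l",np.percentile(L,[.5,99.5]).round(1), rect(A))
    Z=np.array([558.8,279.4]); print("top-window in same axes",Z@w,Z@l-65)
print("glass brightness/z",v[80,275],P[80,275],v[80,240])
z=np.load("top.npz"); b=z["im"]; g=b.max(2).astype(float)
for t in(60,80,110):
    mm=(g<t); mm[:160]=0; mm[230:]=0; mm[:,:140]=0; mm[:,225:]=0
    k,lb,st,c=cv2.connectedComponentsWithStats(mm.astype(np.uint8)); j=1+st[1:,4].argmax(); print(t,c[j],st[j,4],rect(proj("top",lb==j,40)))
```

```text
[275.37277952  78.29454023] [ 245   11   61  157 7656]
1 [ 245   11   61  157 7656] w [363.8 386.5 411.6] l [429.8 554.1] (array([559.1, 279.5]), 49.0, 128.6, -25.3)
top-window in same axes 387.51052617236275 425.05855987383643
17 [  20  102   75  139 7171] w [153.2 181.5 209.6] l [351.4 480. ] (array([340.4, 299.4]), 50.3, 129.7, -30.1)
top-window in same axes 387.51052617236275 425.05855987383643
82 [568 346  56  38 416] w [722.9 736.8 773.7] l [169.9 221.9] (array([ 758.8, -132. ]), 27.5, 67.4, -67.7)
top-window in same axes 387.51052617236275 425.05855987383643
glass brightness/z 100 [563.14333874 290.97061782  39.40966484] 184
60 [178.40103627 194.51606218] 965 (array([558.8, 279.4]), 50.3, 129.5, -25.0)
80 [178.4069176 194.4577823] 983 (array([558.6, 279. ]), 51.5, 130.7, -25.6)
110 [178.36602629 194.42770475] 989 (array([558.7, 279.2]), 51.5, 131.1, -25.6)
```

The wrist view shows the white reader's window at (275,85), with the cassette level in the grip. Wrist and top agree on the window centre (559,279.3) and −25.3°. Moving over it, then down in stages.

Request:
send_rows(rows=[{"x":0,"y":2,"z":0,"roll":-0.4,"claw":0.7},{"x":0,"y":5,"z":0,"roll":-0.8,"claw":0.7},{"x":0,"y":7.5,"z":0,"roll":-0.8,"claw":0.7},{"x":0,"y":8.9,"z":-1,"roll":-0.8,"claw":0.7},{"x":0,"y":8.9,"z":-3,"roll":-0.8,"claw":0.7}])

```text
clock: 16.33
eef_pos: [559.0, 285.6, 135.8]
tool_rot: [3.14, -0.008, 1.138]
force: [1.0, 0.5, -1.8]
width: 39.3
```

Request:
send_rows(rows=[{"x":0,"y":0,"z":-2,"roll":0,"claw":0.7},{"x":0,"y":0,"z":-4.5,"roll":0,"claw":0.7},{"x":0,"y":0,"z":-6.5,"roll":0,"claw":0.7},{"x":0,"y":0,"z":-7.5,"roll":0,"claw":0.7},{"x":0,"y":0,"z":-7.5,"roll":0,"claw":0.7}])

```text
clock: 16.75
eef_pos: [556.2, 277.4, 56.2]
tool_rot: [-3.139, 0.005, 1.132]
force: [0.0, -0.2, -2.1]
width: 39.4
```

Request:
send_rows(rows=[{"x":0,"y":0,"z":0,"roll":0,"claw":0.7},{"x":0,"y":0,"z":0,"roll":0,"claw":0.7},{"x":0,"y":0,"z":0,"roll":0,"claw":0.7}])

```text
clock: 17.0
eef_pos: [559.2, 279.6, 60.7]
tool_rot: [3.14, -0.002, 1.132]
force: [0.0, -0.7, -2.3]
width: 39.0
```

```bash
python3 fin.py
```

```text
[559.2 279.6  60.7] [ 3.1399e+00 -2.3000e-03  1.1322e+00] 39.0 [ 0.  -0.7 -2.3] box yaw -25.099999999999994
lid slopes [ 0.0029 -0.0021] z 108.4 rel 47.7 (array([564.8, 292. ]), 39.8, 97.4, -25.2) far end [585.5 336.1]
wrist blk [347. 133.] 380 (array([598.5, 327.3]), 7.9, 18.5, 65.4)
top blk [193. 202.] 220 (array([545.6, 251.9]), 51.4, 71.5, -25.6)
scene blk [445. 162.] 571 (array([559.7, 275.8]), 48.4, 129.6, -26.1)
```

Request:
send_rows(rows=[{"x":-0.1,"y":-0.2,"z":-0.5,"roll":-0.2,"claw":0.7},{"x":-0.1,"y":-0.2,"z":-1.1,"roll":-0.2,"claw":0.7},{"x":-0.1,"y":-0.2,"z":-1.7,"roll":-0.2,"claw":0.7},{"x":-0.1,"y":-0.2,"z":-2.2,"roll":-0.2,"claw":0.7},{"x":-0.1,"y":-0.2,"z":-2.5,"roll":-0.2,"claw":0.7}])

```text
clock: 17.67
eef_pos: [556.5, 276.8, 32.9]
tool_rot: [-3.141, 0.001, 1.129]
force: [-0.1, 0.5, -2.4]
width: 39.1
```

Request:
send_rows(rows=[{"x":0,"y":0,"z":0,"roll":0,"claw":0.7},{"x":0,"y":0,"z":0,"roll":0,"claw":0.7},{"x":0,"y":0,"z":0,"roll":0,"claw":0.7},{"x":0,"y":0,"z":0,"roll":0,"claw":0.7},{"x":0,"y":0,"z":0,"roll":0,"claw":0.7}])

```text
clock: 18.08
eef_pos: [557.3, 277.2, 34.5]
tool_rot: [3.141, -0.0, 1.129]
force: [-0.7, -0.4, -2.3]
width: 39.2
```

Run:
```python
from fin import *
go()
cv2.imwrite("pics/w7.png",np.hstack([ctrl.get_image("wrist")[0][60:360,120:520],cv2.resize(ctrl.get_image("scene")[0][90:240,380:580],(400,300))]))
n="scene"
for q in("bowl_a","bottle"): print(q,[(r["uv"],round(r["confidence"],2)) for r in ctrl.recognise(n,q)])
```

```text
[557.3 277.2  34.5] [ 3.1412e+00 -5.0000e-04  1.1288e+00] 39.2 [-0.7 -0.4 -2.3] box yaw -25.299999999999997
lid slopes [ 0.0006 -0.003 ] z 82.2 rel 47.7 (array([563.3, 289.6]), 39.6, 97.6, -25.6) far end [584.4 333.6]
wrist blk [351. 133.] 615 (array([597.3, 328.3]), 10.0, 23.6, 57.1)
scene blk [444. 165.] 235 (array([560.5, 276. ]), 47.5, 130.2, -26.7)
bowl_a [([453.9, 232.8], 0.71), ([322.8, 278.8], 0.67)]
bottle [([399.3, 265.5], 0.91)]
```

View pics/w7.png

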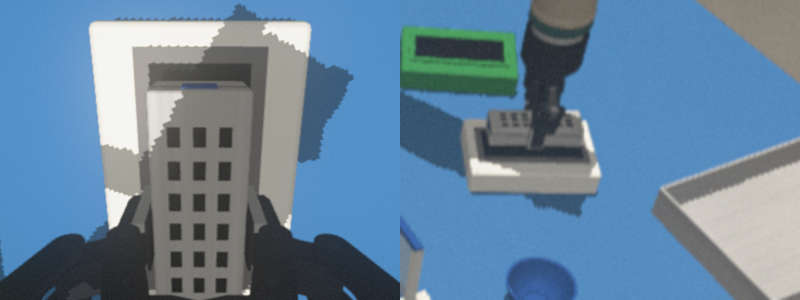

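The cassette hovers squarely over the black glass and nothing touches. A final sub-millimetre trim, then settle.

Request:
send_rows(rows=[{"x":0.07,"y":0.04,"z":0.1,"roll":0,"claw":0.7},{"x":0.07,"y":0.04,"z":0.1,"roll":0,"claw":0.7},{"x":0.07,"y":0.04,"z":0.1,"roll":0,"claw":0.7},{"x":0.07,"y":0.04,"z":0.1,"roll":0,"claw":0.7},{"x":0.07,"y":0.04,"z":0.1,"roll":0,"claw":0.7}])

```text
clock: 18.9
eef_pos: [557.8, 277.5, 35.2]
tool_rot: [3.142, -0.0, 1.129]
force: [-0.7, -0.2, -1.6]
width: 39.1
```

Request:
send_rows(rows=[{"x":0,"y":0,"z":0,"roll":0,"claw":0.7},{"x":0,"y":0,"z":0,"roll":0,"claw":0.7},{"x":0,"y":0,"z":0,"roll":0,"claw":0.7},{"x":0,"y":0,"z":0,"roll":0,"claw":0.7},{"x":0,"y":0,"z":0,"roll":0,"claw":0.7}])

```text
clock: 19.32
eef_pos: [557.8, 277.5, 35.2]
tool_rot: [3.142, -0.0, 1.129]
force: [0.0, -0.1, -1.1]
width: 38.9
```

Run:
```python
from fin import *
go(); s=ctrl.read_state(); print(abs(s["qd"]).max(),s["eef_pos"])
print(ctrl.finish_job())
```

```text
[557.8 277.5  35.2] [ 3.1415 -0.      1.1288] 38.9 [ 0.  -0.1 -1.1] box yaw -25.299999999999997
lid slopes [ 0.0008 -0.0031] z 82.9 rel 47.7 (array([563.8, 290. ]), 39.5, 97.6, -25.6) far end [584.9 334. ]
wrist blk [350. 133.] 564 (array([598.3, 328. ]), 9.3, 21.4, 56.2)
scene blk [444. 165.] 247 (array([560.4, 276.3]), 47.5, 129.8, -26.5)
0.0013196584518274457 [557.82088101 277.53974317  35.24461295]
the job is handed in; nothing more can be done
None
```

The cassette is registered, lifted over the screen and now held level over the reader's window. I handed the job in at about 19.5 s; no verdict came back.

- **Registering:** I gripped the cassette and slid it along the plate to about 6–7 mm short of home. I then pushed it +x onto the two back pins until it stopped at about 6 N, and +y onto the end pin until it stopped at about 12 N. After a last +x press, the wrist picture showed it touching all three pins, with the tool at station (34, 34) mm when the end pin stopped it.
- **Moving:** I gripped it about 1.5 mm off mid-length and carried it over the screen with its underside about 70 mm above the blue edge.
- **Last check over the window:**
  - The underside is about 15 mm above the glass, and the lid slopes 0.003 or less.
  - The cassette is at −25.3° and the window was measured at −25.3° (wrist) and −25.0 to −25.6° (top).
  - It is centred to about 1 mm. Joint speeds were near zero and the opening was steady at about 39 mm.
- **Bystanders:** the networks found both bowls and the bottle in the scene view within a few pixels of their starting places.

**What disagreed:**
- **First grasp:** the fingers closed in the air above the lid. The depth images showed the fingertips 26–35 mm above the reported tool height, not 11 mm below it, so I used the measured heights from then on.
- **Cameras:** the scene camera read about 5 mm off the top camera, and the wrist camera was about 5 mm off when high up. I relied on the top camera and close wrist views, which agreed with the pin contacts to within 1 mm.

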